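Refit the tee handle to a ball valve and close it

ROBOT

A 6-joint arm with a two-finger parallel gripper is mounted at the origin on a cart in front of the work surface, level with it; the furniture and walls round the work are solid. World frame = base frame: x ahead of the robot, y to its left, z up, the work surface at z = 0. Lengths are in m, angles in rad, forces in N, time in s.
With the tool pointing down it reaches from about 0.4 to 0.825 m from the base axis. Payload 7 kg.
Tool frame: the origin (TCP) lies on the centre line of the jaws, within the pads' length; the fingertips stand 19 mm ahead of it and the grasp point (between the pads) is the TCP; z points along the fingers, y is the line along which they close (so a half turn about z gives the same grasp; the last joint's range is limited). The gripper opens to 88 mm and grips with 3 to 60 N. Pads are 19 mm wide; open, the fingers measure 130 mm over their backs; the gripper's body (78 mm by 193 mm) begins 47 mm behind the grasp point.
Start: joints at [-1.032, 0.359, 0.012, 0, -1.224, -0.288], TCP at [0.167, -0.654, 0.246] pointing down, gripper open.
Joint ranges: [-3.07, 3.07], [-1.43, 2.12], [-1.02, 1.25], [-3.03, 1.67], [-3.05, -0], [-3.03, 3.03]. Speed limits (rad/s): [2.39, 2.39, 3.01, 3.14, 3.14, 3.14].

INTERFACE

Orientations are given as [roll, pitch, yaw] about the fixed x, y, z axes, in that order (R = Rz(yaw) Ry(pitch) Rx(roll)).
In Python, from station import arm, imaging, models gives the robot as it stands.
- The arm moves only by the tool play_rows, never from a script. Its arguments are lists of equal length, an entry for each row: "travel": the shift along the tool's x, y, z in units of 25 mm (1.0 is 25 mm), a list of three; "twist": the turn about the tool's z in units of 0.15 rad (1.0 is 0.15 rad). A call has 1 to 8 rows; each row shifts and turns the commanded pose from where the row before left it, along the tool's axes as they then stand; what a row does not reach is not made up. A row lasts 1/8 s, in which the tool goes at most 62.5 mm and 10.7 degrees, less where a joint would pass 70% of its speed; a pose out of reach is approached as far as the arm can. A call with a number of a shift or a turn outside -1 to 1 is refused whole. A call with a gripper value outside its range is refused whole. "fingers" is the opening, from 0 (shut) to 1 (fully open), set as the call begins (left out, the last holds). The fingers move at their own pace and stop on an object; "newtons" is the grip in N (left out, the last holds). Time passes only in rows, so rows that do not move let the fingers close. It gives the time, the measured TCP pose, the force, the opening and the grip force at its end, in the units of the state.
- arm.get_state(): the state, without advancing time (a new reading comes with each control period).
- imaging.grab_frame(name): name is "scene" or "top" or "wrist"; returns a dict with "pixels" (420x560x3 uint8, red, green, blue), "fx", "fy", "cx", "cy" (pixels), "R" (3x3) and "t" (3): a world point X has camera coordinates R X + t; the wrist camera has in their place "T_tool_cam" (4x4, takes a point from camera to tool coordinates, whose origin is the TCP and whose axes are the flange's). Camera axes: x right, y down, z forward; pixel columns grow to the right and rows downward; lengths in m; the calibration is good to about 2 mm. A picture is of the moment at which its call begins: read the wrist's pose just before it. There is no depth.
- arm.job_done(): hands the job in; it is judged then, once.
Trained networks look in the newest picture that a camera, given by its name, has taken for a name from the list of things; names that differ only in an ending like _2 or _b are one class to them, and where a whole thing is asked for, a point or a joint stands for the part that bears it (a point fixed in the world has none). Each returns a list of dicts, best first, with "confidence" (0 to 1); they miss things now and then, are a little off and sometimes report something else, mostly with a low value. They report only what shows in the picture. A call takes as long as a camera call.
- models.boxes_of(name, camera): "extent" ([centre column, centre row, width, height] in pixels, round what is visible of it).
- models.silhouettes(name, camera): "pixels" (420x560 bool, what is visible of it) and "extent" ([centre column, centre row, width, height] in pixels, round what is visible of it).
The state is a dict: "t": time; "q": joint angles; "qd": joint speeds; "joint_efforts": joint torques, N m; "eef_pos": TCP position; "ee_rot": TCP orientation; "force": force on the tool from outside, world axes, zero at the start; "moment": the same for the moment, N m; "width": finger opening in m; "gripper_force": force on a finger pad.
Only numpy, scipy, OpenCV 4.12 (cv2) and the standard library are available. Lean on these libraries where they do the work, as an engineer would, in place of code of your own. Each camera call takes 0.05 s, during which the arm holds its last target. There are 200 camera calls.

TASK

The brass valve clamped in the grey stand has to be closed for its pressure test, but its handle is off. Set the longer of the two dark tee handles on the bare stem, hub down, and press and turn it until it finds the stem's two flats and drops fully home; then turn it clockwise (seen from above) to the stop, so that the handle stands square across the pipe, and let go.

Things in the scene. Friction and masses are not known exactly. Their poses are not given: they have to be found in the camera images.
- long_handle: The longer dark cast tee handle, 150 mm tip to tip along its x, 0.25 kg, loose, hub down on the cart. Origin: centre of the hub's underside, z up. Hub 38 mm (x) by 34 mm (y), 34 mm high; grasp its flat +y and -y sides. Arms 17 to 21 mm wide along +x and -x, 19 to 33 mm up. A double-D bore goes through the hub: flats along x, 13.4 mm apart, bore 23.6 mm long. Half a turn makes no difference.
- short_handle: The shorter handle of the same shape, 108 mm tip to tip, for a smaller valve: its bore (9.6 mm across flats) does not go on this stem. Same axes. The two handles lie to the left and right of the stand, either way about.
- valve_stand: Grey bench stand, fixed, base 96 by 120 mm, with a brass ball valve, 168 mm long, clamped in it, pipe along the stand's y, stem up. Origin: centre of the base's underside. Only stem and handle reach above 118 mm. Open: handle's bar along y; closed: a quarter turn clockwise from above, bar along x. Stops inside the valve end the travel at both.
- stem_shoulder (a point): Centre of the shoulder on which the hub's underside rests when home, on the stem's axis, 118 mm above the cart. Axes of the stand; it does not turn with the stem. The stem turns stiffly (0.15 N m) and stays where left; a light 5 N press does not drag it round.
- stem_tip (a point): Top of the stem, 26 mm above the shoulder (axes of the stand). Stem 22 mm round, two flats 12 mm apart, top 3.5 mm chamfered; a seated handle has 0.08 rad play. It stands 0.35 to 1.15 rad clockwise from open, angle not reported: see it (the stop ear under the shoulder points along the flats) or feel for it. A handle out of line rides 22 to 26 mm above the shoulder; in line it drops.

How it is judged:
On the way:
1. the long handle is fully home on the stem's flats (z of long_handle in the frame of stem_shoulder between -0.003 and 0.003 m and horizontal distance between long_handle and stem_shoulder below 0.004 m), for 0.2 s.
At the end, for the whole second after the job is handed in: The long handle sits hub down on the stem, home on the shoulder within 3 mm, centred within 4 mm, upright within 0.08 rad, its bar square across the pipe within 0.14 rad (8 degrees; valve closed), at rest (all of step 1 and angle between long_handle's own z axis and vertical below 0.08 rad and angle between the x axis of long_handle and the y axis of valve_stand, either way round above 1.43 rad and linear speed of long_handle below 0.02 m/s); the robot touches nothing.
It also fails if it takes over 58 s, if anything falls off the work surface, if the arm or the gripper's body presses on something with over 40 N, if the wrist force passes 120 N, or if a joint passes its speed limit or range.

## Working session

There is one attempt and no reset: what is moved stays moved. The work goes in short steps, Python scripts to look and compute and a tool call to move; the robot and the scene stay as the last step left them, time stands still between calls to the robot, and variables do not carry over. Pictures are saved under pics/ and viewed, at most 10 in all, crops included, and the job is handed in when it is done.

Besides the shell and the picture viewer there is one more tool, called after "Emit:" as a command line: name --pt "numbers of a row" for each row, then --argument value for the rest. play_rows: Moves the arm, as the interface text tells. Shifts and turns lie within -1 to 1; 1 stands for 25 mm of shift or 0.15 rad of turn. Its arguments: {"type":"object","properties":{"travel":{"type":"array","items":{"type":"array","items":{"type":"number"}}},"twist":{"type":"array","items":{"type":"number"}},"fingers":{"type":"number"},"newtons":{"type":"number"}},"required":["travel","twist"]}

```bash
mkdir -p pics
cat > h.py <<'E'
import numpy as np,cv2
from station import arm,imaging,models
def ray(f,u,v,z):
    R=np.array(f["R"]);t=np.array(f["t"]);c=-R.T@t
    d=R.T@np.array([(u-f["cx"])/f["fx"],(v-f["cy"])/f["fy"],1]);return c+d*(z-c[2])/d[2]
def save(f,n,crop=None,s=1):
    p=f["pixels"][:,:,::-1]
    if crop: p=p[crop[1]:crop[3],crop[0]:crop[2]]
    cv2.imwrite("pics/"+n,cv2.resize(p,None,fx=s,fy=s,interpolation=cv2.INTER_CUBIC))
E
python3 - <<'E'
from h import *
f=imaging.grab_frame("top");save(f,"top.png")
print({k:f[k] for k in ("fx","cx","cy","R","t")})
for n in("long_handle","short_handle","valve_stand","stem_tip"):
    try:
        for d in models.silhouettes(n,"top")[:3]:
            m=d["pixels"].astype(np.uint8);c=max(cv2.findContours(m,0,2)[0],key=cv2.contourArea)
            print(n,d["confidence"],np.round(d["extent"],1),cv2.minAreaRect(c))
    except Exception as e: print(n,e)
g=imaging.grab_frame("scene");save(g,"scene.png")
s=arm.get_state();print(s["t"],s["eef_pos"],s["ee_rot"],s["force"])
E
```

```text
{'fx': 386.22745631512714, 'cx': 281.0356732771918, 'cy': 208.71379025797134, 'R': array([[-0.01862155, -0.99971166,  0.01516062],
       [-0.99950384,  0.01822814, -0.02568671],
       [ 0.02540295, -0.01563143, -0.99955508]]), 't': array([-0.03973361,  0.47475616,  1.05461694])}
long_handle 0.71 [364.2 213.3  21.7  52.3] ((365.1500244140625, 211.4499969482422), (54.074947357177734, 13.914020538330078), 71.56504821777344)
long_handle 0.49 [269.1 191.5  69.5  37.8] ((268.7238464355469, 190.5305633544922), (67.37605285644531, 35.73216247558594), 3.6913859844207764)
short_handle 0.57 [175.3 219.6  25.6  31.1] ((175.7307586669922, 217.84613037109375), (37.164913177490234, 9.707253456115723), 56.3099365234375)
valve_stand 0.57 [269.8 190.8  67.2  34. ] ((269.5451354980469, 191.19122314453125), (67.33929443359375, 35.702919006347656), 1.9749338626861572)
stem_tip 0.69 [271.9 191.4  68.1  38.7] ((268.8623352050781, 191.2171173095703), (66.28788757324219, 35.82728958129883), 2.12109637260437)
0.3 [ 0.16743544 -0.65371174  0.24520631] [ 3.14092773e+00 -1.21216372e-04 -2.89083891e+00] [-0.7404316   0.72063405  0.20812189]
```

View pics/top.png

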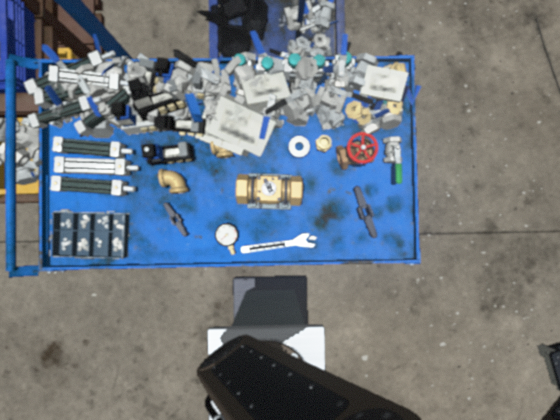

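View pics/scene.png

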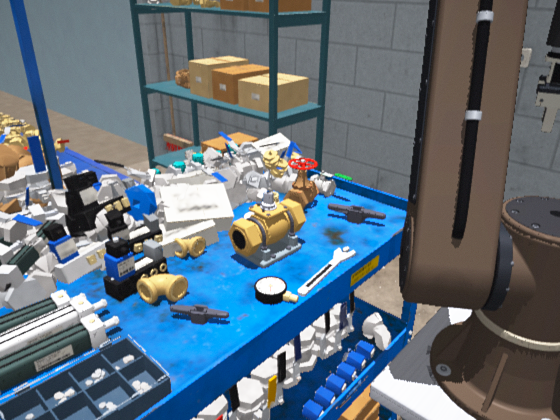

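Run:
```python
from h import *
f=imaging.grab_frame("top");save(f,"topc.png",(150,150,400,260),3)
s=[d for d in models.silhouettes("long_handle","top")]
for d in s:
    m=d["pixels"];v,u=np.nonzero(m);P=np.array([ray(f,a,b,.033) for a,b in zip(u,v)])[:,:2]
    c=P.mean(0);w,V=np.linalg.eigh(np.cov((P-c).T));a=V[:,1];pr=(P-c)@a
    print(d["confidence"],c,np.arctan2(a[1],a[0]),pr.min(),pr.max(),c+a*(pr.min()+pr.max())/2)
d=models.silhouettes("valve_stand","top")[0]
c=max(cv2.findContours(d["pixels"].astype(np.uint8),0,2)[0],key=cv2.contourArea)
b=cv2.boxPoints(cv2.minAreaRect(c));print([ray(f,*p,.1)[:2].round(3) for p in b])
print(ray(f,268,190,.144))
```

```text
0.66 [ 0.45833482 -0.27564942] -2.805955929743004 -0.07742941132146247 0.07139242792870124 [ 0.46118488 -0.27465522]
[array([0.566, 0.064]), array([ 0.563, -0.101]), array([ 0.472, -0.1  ]), array([0.475, 0.066])]
[ 0.51579401 -0.01597265  0.144     ]
```

The top view shows the long handle at about pixel (365,211), right of the stand, and the short one at (176,218). The stem is near (268,188). In the scene view the valve is at (265,220). I'm moving over the long handle.

Emit:
play_rows --pt "-0.95 0.73 0" --pt "-0.95 0.73 0" --pt "-0.95 0.73 0" --pt "-0.95 0.73 0" --pt "-0.95 0.73 0" --pt "-0.95 0.73 0" --pt "-0.95 0.73 0" --pt "-0.95 0.73 0" --twist '[0,0,0,0,0,0,0,0]' --fingers 1

```text
t: 1.45
eef_pos: [0.3159, -0.4645, 0.2458]
ee_rot: [-3.141, 0.0, -2.891]
force: [-0.1, 0.4, -0.4]
width: 0.0876
gripper_force: 0.0
```

Emit:
play_rows --pt "-0.95 0.73 0" --pt "-0.95 0.73 0" --pt "-0.95 0.73 0" --pt "-0.95 0.73 0" --pt "-0.95 0.73 0" --pt "-0.95 0.73 0" --pt "-0.95 0.73 0" --pt "-0.95 0.73 0" --twist '[0,0,0,0,0,0,0,0]'

```text
t: 2.45
eef_pos: [0.4637, -0.2759, 0.2458]
ee_rot: [-3.141, 0.0, -2.891]
force: [0.4, 0.4, -0.5]
width: 0.088
gripper_force: 0.0
```

```bash
cat >> h.py <<'E'
from scipy.spatial.transform import Rotation as Ro
def wrist():
    s=arm.get_state();f=imaging.grab_frame("wrist")
    T=np.eye(4);T[:3,:3]=Ro.from_euler("xyz",s["ee_rot"]).as_matrix();T[:3,3]=s["eef_pos"]
    W=np.linalg.inv(T@np.array(f["T_tool_cam"]));f=dict(f);f["R"]=W[:3,:3];f["t"]=W[:3,3];return s,f
def handle(f,m,z):
    v,u=np.nonzero(m);P=np.array([ray(f,a,b,z) for a,b in zip(u,v)])[:,:2]
    c=P.mean(0);w,V=np.linalg.eigh(np.cov((P-c).T));a=V[:,1];pr=(P-c)@a
    return c,np.arctan2(a[1],a[0]),pr.min(),pr.max(),c+a*(pr.min()+pr.max())/2
E
python3 - <<'E'
from h import *
s,f=wrist();save(f,"w1.png");print(s["t"],s["eef_pos"],s["ee_rot"],f["T_tool_cam"],f["fx"],f["cx"])
for d in models.silhouettes("long_handle","wrist"): print(d["confidence"],d["extent"],handle(f,d["pixels"],.033))
E
```

```text
2.45 [ 0.46369715 -0.27585914  0.24579213] [-3.14140067e+00  4.14621480e-04 -2.89073998e+00] [[-1.06140302e-03 -9.49945517e-01 -3.12413810e-01  8.49296530e-02]
 [ 9.99998276e-01 -1.48420122e-03  1.11553681e-03 -7.01072829e-04]
 [-1.52338415e-03 -3.12412088e-01  9.49945455e-01 -1.39461891e-01]
 [ 0.00000000e+00  0.00000000e+00  0.00000000e+00  1.00000000e+00]] 329.763055124892 274.81667756438486
0.69 [276.1, 178.0, 30.8, 133.0] (array([ 0.45905464, -0.27666979]), np.float64(-2.818074501170051), np.float64(-0.07754696534037613), np.float64(0.0704877623415117), array([ 0.46240114, -0.27554772]))
```

View pics/w1.png

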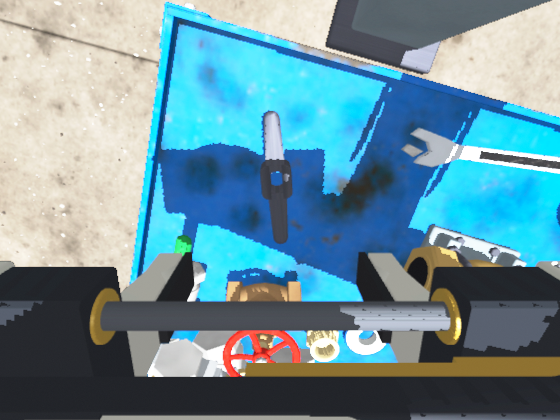

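The wrist view shows the long handle running from (270,113) to (281,240), with its bore at about (277,178).

Run:
```python
from h import *
s,f=wrist();print(ray(f,277,178,.034),ray(f,277,178,.030))
for p in((269.5,113),(281,240)):print(ray(f,*p,.033),ray(f,*p,.026))
save(f,"w1c.png",(220,100,330,250),4)
d=models.boxes_of("stem_tip","wrist");print(d[:2])
```

```text
[ 0.45918644 -0.27431098  0.034     ] [ 0.46006096 -0.27405221  0.03      ]
[ 0.39543575 -0.29879814  0.033     ] [ 0.3956944 -0.2988334  0.026    ]
[ 0.52932833 -0.25130209  0.033     ] [ 0.53224886 -0.25039309  0.026     ]
[{'extent': [465.7, 257.9, 122.0, 70.2], 'confidence': 0.82}]
```

View pics/w1c.png

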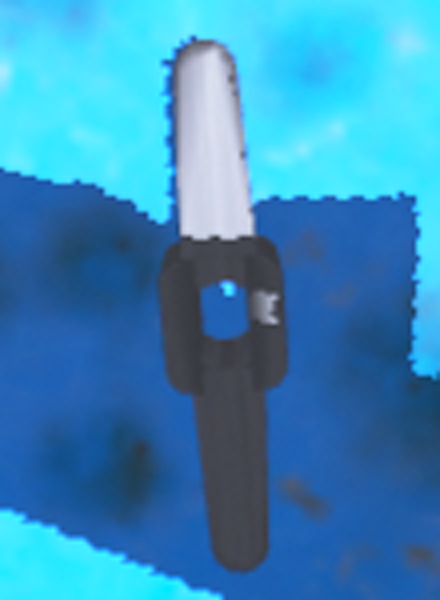

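Emit:
play_rows --pt "0 0 0.6" --pt "0.12 0.1 1" --pt "0 0 1" --pt "0 0 1" --pt "0 0 1" --pt "0 0 1" --pt "0 0 1" --pt "0 0 0.8" --twist '[-0.56,0,0,0,0,0,0,0]'

```text
t: 3.65
eef_pos: [0.4587, -0.276, 0.0597]
ee_rot: [3.141, -0.0, -2.808]
force: [-0.2, 0.2, 1.0]
width: 0.0877
gripper_force: 0.0
```

Emit:
play_rows --pt "0 0 0.6" --pt "0 0 0.5" --pt "0 0 0.35" --pt "0 0 0" --twist '[0,0,0,0]'

```text
t: 4.15
eef_pos: [0.4592, -0.2753, 0.0239]
ee_rot: [3.141, -0.001, -2.807]
force: [-0.4, -0.8, 0.4]
width: 0.0878
gripper_force: 0.0
```

Emit:
play_rows --pt "0 0 0" --pt "0 0 0" --pt "0 0 0" --pt "0 0 0" --pt "0 0 0" --pt "0 0 0" --pt "0 0 0" --pt "0 0 0" --twist '[0,0,0,0,0,0,0,0]' --fingers 0 --newtons 40

```text
t: 5.15
eef_pos: [0.4595, -0.2754, 0.0244]
ee_rot: [-3.141, 0.0, -2.807]
force: [0.3, -0.6, 0.4]
width: 0.0336
gripper_force: 40.0
```

Emit:
play_rows --pt "0 0 -0.6" --pt "0 0 -1" --pt "0 0 -1" --pt "0 0 -1" --pt "0 0 -1" --pt "0 0 -1" --pt "0 0 -1" --pt "0 0 -1" --twist '[0,0,0,0,0,0,0,0]'

```text
t: 6.15
eef_pos: [0.4588, -0.275, 0.2157]
ee_rot: [3.141, -0.0, -2.807]
force: [0.7, -0.3, -3.1]
width: 0.034
gripper_force: 40.0
```

Emit:
play_rows --pt "-0.94 0.68 -1" --pt "-0.94 0.68 -0.5" --pt "-0.94 0.68 0" --pt "-0.94 0.68 0" --pt "-0.94 0.68 0" --pt "-0.94 0.68 0" --pt "-0.94 0.68 0" --pt "-0.94 0.68 0" --twist '[0,0,0,0,0,0,0,0]'

```text
t: 7.15
eef_pos: [0.5924, -0.0841, 0.2523]
ee_rot: [3.141, -0.0, -2.807]
force: [-0.2, -0.1, -3.9]
width: 0.0338
gripper_force: 40.0
```

Emit:
play_rows --pt "0 0 0" --pt "0 0 0" --twist '[0,0]'

```text
t: 7.4
eef_pos: [0.5921, -0.085, 0.2518]
ee_rot: [3.141, -0.001, -2.807]
force: [-0.3, -0.0, -3.8]
width: 0.0338
gripper_force: 40.0
```

Run:
```python
from h import *
s,f=wrist();save(f,"w2.png",None,1.4);print(s["t"],s["eef_pos"],s["ee_rot"],s["force"],s["width"])
for n in("valve_stand","stem_tip","long_handle"):
  for d in models.boxes_of(n,"wrist")[:2]: print(n,d)
```

```text
7.4 [ 0.59206516 -0.0849712   0.25175493] [ 3.14137712e+00 -6.86859805e-04 -2.80652573e+00] [-0.33813734 -0.03770226 -3.8145903 ] 0.033834477005050115
valve_stand {'extent': [369.6, 143.5, 182.5, 134.0], 'confidence': 0.6}
stem_tip {'extent': [370.4, 144.7, 183.9, 133.0], 'confidence': 0.87}
long_handle {'extent': [274.2, 250.0, 77.4, 228.7], 'confidence': 0.76}
```

View pics/w2.png

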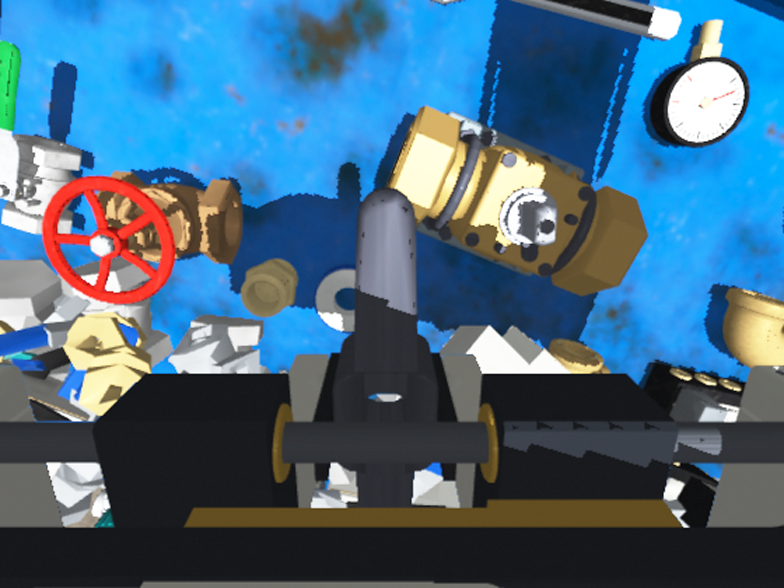

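The wrist view shows the handle held with its bore at about (385,398) in the scaled picture. The valve stem is clear at about (530,220), which is raw pixel (378,157). I'll zoom in on the stem.

Run:
```python
from h import *
s,f=wrist();save(f,"w3.png",(330,115,430,205),8)
np.save("f.npy",f,allow_pickle=True)
for z in(.118,.144):print(ray(f,378,157,z))
d=models.silhouettes("valve_stand","wrist")[0]["pixels"]
c=max(cv2.findContours(d.astype(np.uint8),0,2)[0],key=cv2.contourArea)
print([ray(f,*p,.085)[:2].round(4) for p in cv2.boxPoints(cv2.minAreaRect(c))])
```

```text
[ 0.52574694 -0.01832345  0.118     ]
[ 0.52443461 -0.02743427  0.144     ]
[array([ 0.5561, -0.1073]), array([ 0.4804, -0.1001]), array([0.4895, 0.0714]), array([0.5718, 0.0778])]
```

View pics/w3.png

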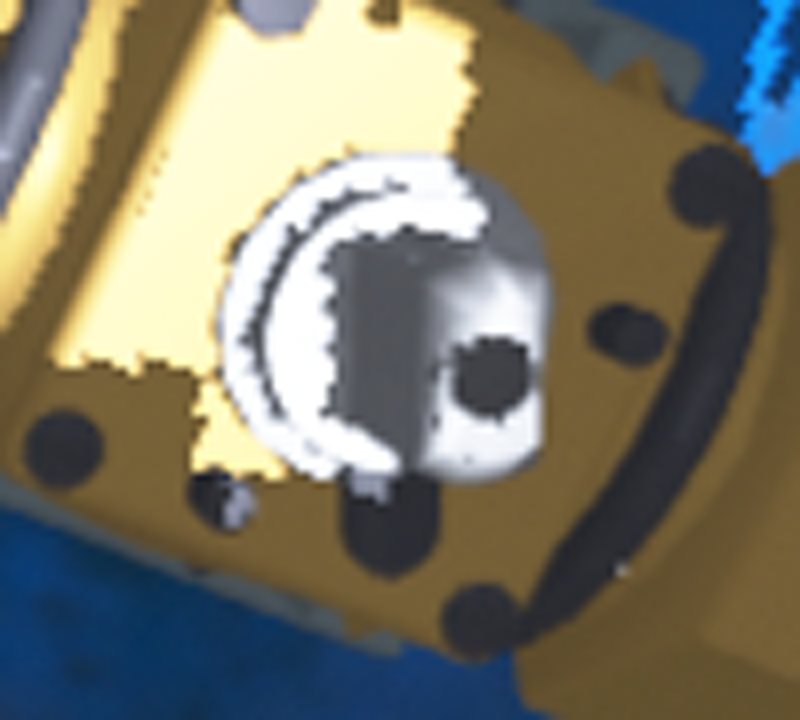

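Run:
```python
from h import *
f=np.load("f.npy",allow_pickle=True).item()
r=lambda a,b,z:ray(f,330+a/8,115+b/8,z)
print("shoulder",r(385,317,.118),"dot",r(492,378,.144))
def an(p,q):d=q-p;return np.arctan2(d[1],d[0])
print("top edges",an(r(432,460,.1405),r(432,300,.1405)),an(r(548,430,.1405),r(548,300,.1405)))
print("ear",an(r(390,530,.113),r(385,317,.118)),an(r(390,577,.113),r(385,317,.118)))
for b in("bot",):print(an(r(335,410,.118),r(335,270,.118)))
# pipe direction: bolts pairs
print("bolts",r(65,447,.1),r(480,620,.1),r(710,185,.1),r(275,5,.1))
# held handle
print("bore top", ray(f,275,284,.2517+.010), "tip",ray(f,276.5,136,.2517+.009))
```

```text
shoulder [ 0.52391603 -0.01905101  0.118     ] dot [ 0.5247244  -0.01613433  0.144     ]
top edges -2.7053765301006147 -2.6917872042511233
ear -2.626931671196954 -2.641826101117805
-2.7167684088500437
bolts [ 0.54970087 -0.04059233  0.1       ] [0.55276017 0.01201288 0.1       ] [0.50008608 0.01459299 0.1       ] [ 0.49826852 -0.03776269  0.1       ]
bore top [ 0.58549293 -0.08841356  0.2617    ] tip [ 0.52398591 -0.10908436  0.2607    ]
```

The stem axis is at about (0.524,-0.017). Its flats, and the ear at crop (390,530), point along about 0.46 rad. The held handle is at 0.335 rad, so I'm moving above the stem with a small counterclockwise turn.

Emit:
play_rows --pt "0 0 0" --pt "0.26 0.73 0" --pt "0.26 0.73 0" --pt "0.26 0.73 0" --pt "0.26 0.73 0" --pt "0.25 0.72 0" --pt "0 0 0" --pt "0 0 0" --twist '[-0.87,0,0,0,0,0,0,0]'

```text
t: 8.7
eef_pos: [0.5229, -0.0179, 0.2521]
ee_rot: [-3.141, 0.001, -2.676]
force: [-0.5, 0.0, -3.2]
width: 0.0337
gripper_force: 40.0
```

Emit:
play_rows --pt "0 0 0.8" --pt "0 0 0.8" --pt "0 0 0.8" --pt "0 0 0.5" --pt "0 0 0" --pt "0 0 0" --twist '[0,0,0,0,0,0]'

```text
t: 9.45
eef_pos: [0.5233, -0.0183, 0.18]
ee_rot: [-3.141, 0.001, -2.676]
force: [0.0, 0.2, -2.1]
width: 0.0337
gripper_force: 40.0
```

Run:
```python
from h import *
s,f=wrist();save(f,"w4.png",(190,100,390,330),2.5);print(s["eef_pos"],s["ee_rot"],s["force"],s["moment"])
g=imaging.grab_frame("scene")
R,t=np.array(g["R"]),np.array(g["t"]);p=R@np.array([.5243,-.0172,.16])+t
u,v=int(g["fx"]*p[0]/p[2]+g["cx"]),int(g["fy"]*p[1]/p[2]+g["cy"]);print(u,v)
u=max(u,55);v=max(v,45);save(g,"s4.png",(u-55,v-45,u+55,v+45),7)
```

```text
[ 0.52333346 -0.01825946  0.18000037] [-3.14111618e+00  8.89229239e-04 -2.67623551e+00] [ 1.65687118e-03  2.14021887e-01 -2.07869987e+00] [ 0.05669498  0.01005621 -0.03258587]
268 184
```

View pics/s4.png

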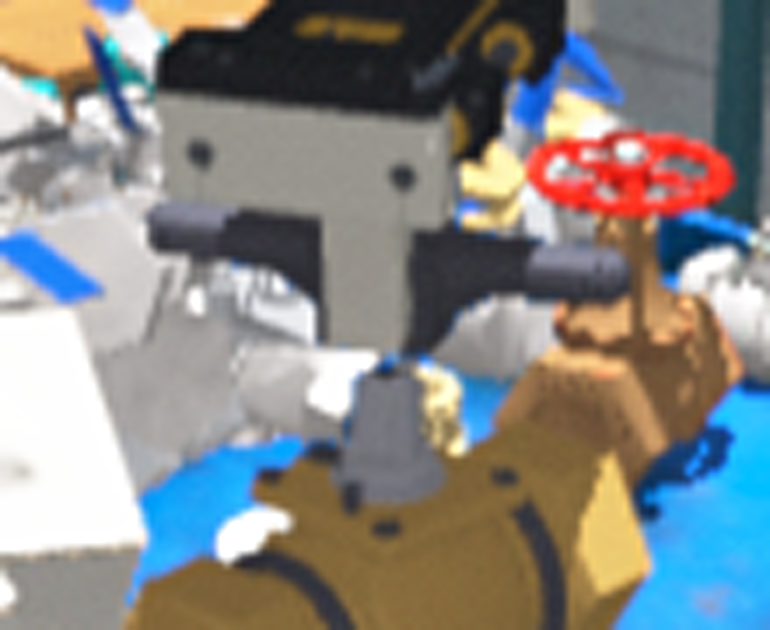

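The scene view shows the hub (about x=388 in the crop) directly above the stem (about x=388). I'm lowering it.

Emit:
play_rows --pt "0 0 0.3" --pt "0 0 0.15" --pt "0 0 0.1" --pt "0 0 0.1" --pt "0 0 0" --twist '[0,0,0,0,0]'

```text
t: 10.18
eef_pos: [0.5225, -0.0179, 0.1627]
ee_rot: [3.141, -0.0, -2.676]
force: [-0.0, 2.9, -4.9]
width: 0.0338
gripper_force: 40.0
```

Emit:
play_rows --pt "0 0 0.12" --pt "0 0 0.12" --pt "0 0 0" --twist '[0,0,0]'

```text
t: 10.55
eef_pos: [0.5224, -0.0179, 0.1568]
ee_rot: [3.141, -0.0, -2.676]
force: [-2.5, 4.0, -3.4]
width: 0.0337
gripper_force: 40.0
```

It's going in without resistance, so I'm continuing down to home (TCP at about 0.142).

Emit:
play_rows --pt "0 0 0.12" --pt "0 0 0.12" --pt "0 0 0.12" --pt "0 0 0.1" --pt "0 0 0" --twist '[0,0,0,0,0]'

```text
t: 11.18
eef_pos: [0.5224, -0.0178, 0.1455]
ee_rot: [3.141, -0.0, -2.676]
force: [-2.5, 4.6, -1.3]
width: 0.034
gripper_force: 40.0
```

Emit:
play_rows --pt "0 0 0.08" --pt "0 0 0.06" --pt "0 0 0.06" --pt "0 0 0" --twist '[0,0,0,0]'

```text
t: 11.68
eef_pos: [0.5225, -0.0178, 0.1422]
ee_rot: [3.141, 0.001, -2.676]
force: [-10.0, 7.7, 15.7]
width: 0.0336
gripper_force: 40.0
```

Home, with 16 N of contact. I'm easing the side load and turning clockwise.

Emit:
play_rows --pt "0.02 0.03 -0.02" --pt "0 0 0" --pt "0 0 0" --pt "0 0 0" --pt "0 0 0" --twist '[0,0.6,0.6,0.6,0]'

```text
t: 12.3
eef_pos: [0.5221, -0.0175, 0.1423]
ee_rot: [3.142, 0.001, -2.947]
force: [-6.5, 5.0, 9.7]
width: 0.0336
gripper_force: 40.0
```

```bash
python3 -c "
from h import *
s=arm.get_state();print(s['eef_pos'],s['ee_rot'],s['force'],s['moment'],s['joint_efforts'])"
```

```text
[ 0.52213589 -0.01753807  0.14225372] [ 3.14154683e+00  1.04573366e-03 -2.94697672e+00] [-6.5055477   4.99243271  9.7491725 ] [1.82585895 2.30798797 0.01458922] [ -2.34234966 -36.93508387  23.89629364   6.89118907   1.48622822
  -0.56270074]
```

Emit:
play_rows --pt "0 0 0" --pt "0 0 0" --pt "0 0 0" --twist '[0.6,0.4,0]'

```text
t: 12.68
eef_pos: [0.5221, -0.0173, 0.1423]
ee_rot: [3.141, 0.001, -3.097]
force: [-7.2, 6.6, 9.4]
width: 0.0337
gripper_force: 40.0
```

```bash
python3 -c "
from h import *
s=arm.get_state();print(s['eef_pos'],s['ee_rot'],s['force'],s['moment'],s['joint_efforts'])"
```

```text
[ 0.5220574  -0.01728057  0.14226204] [ 3.14103130e+00  9.84779362e-04 -3.09654862e+00] [-7.22407954  6.62915855  9.35348951] [ 2.37191494  2.65807419 -0.0348029 ] [ -3.20998862 -36.62719131  23.78823102   7.34456778   1.55878052
  -0.37699398]
```

Emit:
play_rows --pt "0 0 0" --pt "0 0 0" --pt "0 0 0" --twist '[0.3,0.2,0]'

```text
t: 13.05
eef_pos: [0.522, -0.0172, 0.1423]
ee_rot: [3.141, 0.001, 3.112]
force: [-7.9, 7.2, 9.9]
width: 0.0339
gripper_force: 40.0
```

```bash
python3 -c "
from h import *
s=arm.get_state();print(s['eef_pos'],s['ee_rot'],s['force'],s['moment'],s['joint_efforts'])"
```

```text
[ 0.52201875 -0.01716901  0.14227379] [3.14079463e+00 9.04598996e-04 3.11211080e+00] [-7.86749937  7.19383396  9.93612736] [2.75109257 2.77544602 0.08036796] [ -3.76760155 -36.44825935  23.73960078   7.57219076   1.60704464
  -0.24309386]
```

Emit:
play_rows --pt "0 0 0" --pt "0 0 0" --pt "0 0 0" --twist '[0.2,0.15,0]'

```text
t: 13.42
eef_pos: [0.522, -0.017, 0.1423]
ee_rot: [3.141, 0.001, 3.06]
force: [-7.4, 7.0, 9.9]
width: 0.0337
gripper_force: 40.0
```

```bash
python3 -c "
from h import *
s=arm.get_state();print(s['eef_pos'],s['ee_rot'],s['force'],s['moment'],s['joint_efforts'][5])"
```

```text
[ 0.52202486 -0.01701274  0.1422863 ] [3.14056118e+00 9.10892439e-04 3.05991154e+00] [-7.37699665  6.99896742  9.85302466] [3.02668348 2.90262324 0.14105069] -0.2934905793517828
```

Emit:
play_rows --pt "0 0 0" --pt "0 0 0" --pt "0 0 0" --twist '[0.15,0.15,0]'

```text
t: 13.8
eef_pos: [0.522, -0.0167, 0.1423]
ee_rot: [3.14, 0.001, 3.015]
force: [-8.3, 10.2, 9.7]
width: 0.0334
gripper_force: 40.0
```

```bash
python3 -c "
from h import *
s=arm.get_state();print(s['eef_pos'],s['ee_rot'],s['force'],s['moment'],s['joint_efforts'][5])"
```

```text
[ 0.52204823 -0.01666748  0.1422547 ] [3.14004986e+00 9.07391980e-04 3.01503652e+00] [-8.27488808 10.22822278  9.65929182] [3.74145337 2.97525789 0.21749952] -0.33963175490498543
```

Run:
```python
from h import *
s,f=wrist();save(f,"w5.png",None,1.4);np.save("f5.npy",f,allow_pickle=True)
g=imaging.grab_frame("top")
for n in("long_handle","valve_stand"):
  for c,fr in(("wrist",f),("top",g)):
    for d in models.silhouettes(n,c)[:2]:
      h=handle(fr,d["pixels"],.15 if n[0]=="l" else .085);print(n,c,d["confidence"],h[0],h[1]%np.pi,h[3]-h[2])
```

```text
long_handle wrist 0.66 [ 0.49822782 -0.01418027] 3.010043268398775 0.11073128280595568
long_handle top 0.58 [ 0.46739797 -0.01101855] 2.9603419312516577 0.03199062161739778
valve_stand wrist 0.63 [ 0.50610577 -0.01220542] 1.4690860355602262 0.17776954072787327
valve_stand top 0.54 [ 0.47867155 -0.0345684 ] 1.5225540486205404 0.08395307221079996
```

View pics/w5.png

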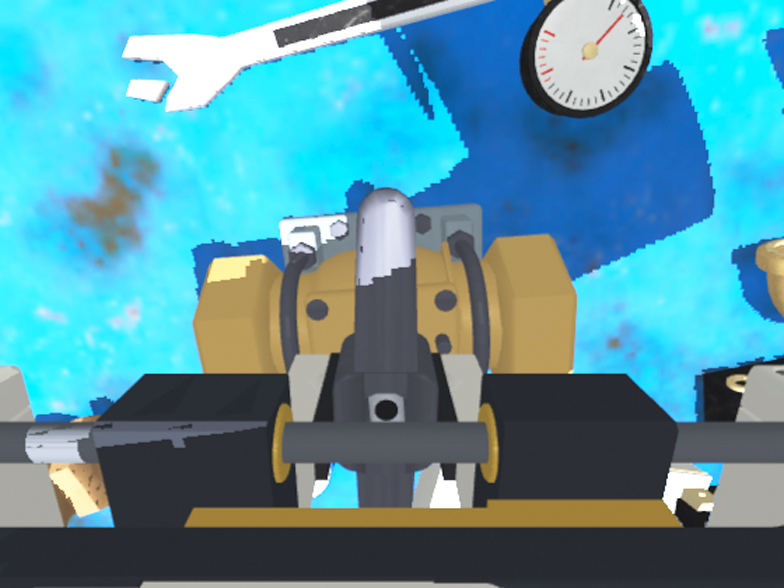

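Run:
```python
from h import *
f=np.load("f5.npy",allow_pickle=True).item()
def an(a,b,z):
    p,q=[ray(f,x/1.4,y/1.4,z) for x,y in(a,b)];d=q-p;return np.arctan2(d[1],d[0])%np.pi-np.pi/2
print(an((280,218),(480,205),.01),an((317,310),(446,300),.1),an((302,248),(460,240),.03),an((212,258),(550,236),.06),an((335,229),(422,222),.01))
```

```text
-0.06352029220075517 -0.04668182102025442 -0.07687545817112507 -0.06210913959657405 -0.04757237249968527
```

The bolts and base edge put the stand's yaw at about -0.055. The bar is at -0.126, about 0.07 past square, so it is at or near the stop. I'm backing off slightly, releasing and lifting.

Emit:
play_rows --pt "0 0 0" --pt "0 0 0" --twist '[-0.2,0]'

```text
t: 14.35
eef_pos: [0.5222, -0.0168, 0.1423]
ee_rot: [3.14, 0.001, 3.045]
force: [-7.3, 9.1, 9.3]
width: 0.0338
gripper_force: 40.0
```

Emit:
play_rows --pt "0 0 0" --pt "0 0 0" --pt "0 0 0" --pt "0 0 0" --pt "0 0 0" --pt "0 0 0" --twist '[0,0,0,0,0,0]' --fingers 0.8

```text
t: 15.1
eef_pos: [0.5219, -0.0178, 0.141]
ee_rot: [-3.142, -0.0, 3.044]
force: [-0.3, 0.3, 1.1]
width: 0.0699
gripper_force: 0.0
```

Emit:
play_rows --pt "0 0 -0.4" --pt "0 0 -0.8" --pt "0 0 -1" --pt "0 0 -1" --pt "0 0 -0.8" --pt "0 0 0" --pt "0 0 0" --twist '[0,0,0,0,0,0,0]'

```text
t: 15.98
eef_pos: [0.5216, -0.0178, 0.2408]
ee_rot: [3.141, -0.0, 3.044]
force: [0.1, 0.8, 0.2]
width: 0.07
gripper_force: 0.0
```

Run:
```python
from h import *
s,f=wrist();save(f,"w6.png",None,1.4);np.save("f6.npy",f,allow_pickle=True);print(s["t"],s["force"],s["ee_rot"],s["eef_pos"])
for n in("long_handle","valve_stand"):
    for d in models.silhouettes(n,"wrist")[:2]:
      h=handle(f,d["pixels"],.15 if n[0]=="l" else .085);print(n,d["confidence"],h[0],h[1]%np.pi,h[3]-h[2],h[4])
```

```text
15.975 [0.09518641 0.79769655 0.17323325] [ 3.14139916e+00 -3.21919658e-04  3.04428559e+00] [ 0.52158687 -0.01779618  0.24083525]
long_handle 0.66 [ 0.51643938 -0.01669169] 3.041560534108202 0.13928010096250612 [ 0.52007149 -0.01705624]
valve_stand 0.84 [ 0.51325676 -0.01615576] 1.520868921542981 0.17319159410803547 [ 0.51323141 -0.01666296]
```

View pics/w6.png

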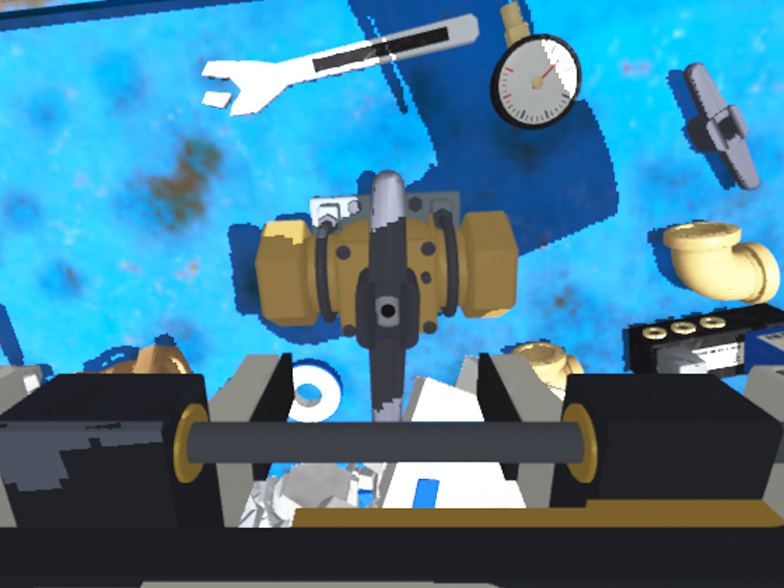

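The last view shows the handle seated and released, with the stem visible through the bore at (388,310). The bar is about 0.05 rad from square, so I'm handing in.

```bash
python3 -c "
from station import arm
print(arm.job_done())"
```

```text
the job is handed in; nothing more can be done
None
```

I handed the job in with the long handle home on the stem and turned clockwise to about 0.05 rad from square across the pipe. The gripper is open and clear. I judged "at the stop" from that angle and the rising resistance, not from a hard stop, and the hand-in returned no verdict.

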